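# Set the carton gauge's sliding stop to the yellow size

### The arm

A 7-joint arm with a two-finger parallel gripper is mounted at the origin on the work surface. World frame = base frame: x ahead of the robot, y to its left, z up, the work surface at z = 0. Lengths are in m, angles in rad, forces in N, time in s.
With the tool pointing down it reaches from about 0.4 to 0.85 m from the base axis. Payload 4.5 kg.
Tool frame: the origin (TCP) lies between the finger pads; the fingertips stand 11 mm ahead of it and the grasp point (between the pads) lies 8 mm behind it; z points along the fingers, y is the line along which they close (so a half turn about z gives the same grasp; the last joint's range is limited). The gripper opens to 85 mm and grips with 20 to 120 N. Pads are 22 mm wide; open, the fingers measure 114 mm over their backs; the gripper's body (76 mm by 85 mm) begins 54 mm behind the grasp point. The pads swing forward as they close: fully open they stand 13 mm farther back than shut.
Start: joints at [1.162, 0.689, -0.195, 1.565, 0.157, 0.902, -0.215], TCP at [0.268, -0.565, 0.242] pointing down, gripper open.
Joint ranges: [-3.01, 3.01], [-0.46, 2.08], [-1.47, 1.51], [0.13, 2.56], [-1, 4.14], [0.04, 2.09], [-2.66, 2.66]. Speed limits (rad/s): [2.57, 2.57, 3.14, 3.14, 3.14, 3.14, 3.14].

### API

Orientations are given as [roll, pitch, yaw] about the fixed x, y, z axes, in that order (R = Rz(yaw) Ry(pitch) Rx(roll)).
In Python, from cell import get_obs, read_camera, close_job gives the robot as it stands.
- The arm moves only by the tool send_rows, never from a script. Its argument "increments" is a list that holds one entry, the list of rows, each a list of 7 numbers: the shift along the tool's x, y, z in cm, then the turn, a rotation vector about the tool's x, y, z in rad, then the finger opening in cm, from 0 to 8.54. A call has 1 to 8 rows; each row shifts and turns the commanded pose from where the row before left it, along the tool's axes as they then stand; what a row does not reach is not made up. A row lasts 1/10 s, in which the tool goes at most 50 mm and 8.59 degrees, less where a joint would pass 70% of its speed; a pose out of reach is approached as far as the arm can. A call with a gripper value outside its range is refused whole. The fingers move at their own pace and stop on an object; "newtons" is the grip in N (left out, the last holds). Time passes only in rows, so rows that do not move let the fingers close. It gives the time, the measured TCP pose, the force, the opening and the grip force at its end, in the units of the state.
- get_obs(): the state, without advancing time (a new reading comes with each control period).
- read_camera(name): name is "scene" or "side" or "wrist"; returns a dict with "img" (400x640x3 uint8, red, green, blue), "fx", "fy", "cx", "cy" (pixels), "camera_from_world" (4x4, takes a point from world to camera coordinates). Camera axes: x right, y up, looking along -z (the intrinsics and any distortion apply to the point x, -y, -z); pixel columns grow to the right and rows downward; lengths in m; the calibration is good to about 2 mm. A picture is of the moment at which its call begins. There is no depth.
- close_job(): hands the job in; it is judged then, once.
The state is a dict: "time_s": time; "qpos": joint angles; "dq": joint speeds; "joint_torque": joint torques, N m; "tool_pos": TCP position; "orientation": TCP orientation; "force": force on the tool from outside, world axes, zero at the start; "moment": the same for the moment, N m; "grip_width": finger opening in m; "grasp_force": force on a finger pad.
Only numpy, scipy, OpenCV 4.12 (cv2) and the standard library are available. Lean on these libraries where they do the work, as an engineer would, in place of code of your own. Each camera call takes 0.05 s, during which the arm holds its last target. There are 200 camera calls.

### The job

On the packing bench, push the black sliding stop along the carton gauge's rail with your fingertips until it clicks into the notch beside the yellow marker, then move clear. Only push it from one side: do not grip it, keep off its red spring knob, and leave the bottle, the cartridge, the white carton and the tape roll standing where they are.

Things in the scene. Friction and masses are not known exactly. Their poses are not given: they have to be found in the camera images.
- gauge: carton gauge, fixed: grey base plate (12 mm thick, x -44 to +80 mm, y +-190) with an aluminium rail 26 mm wide, top 30 mm above the bench. Origin on the bench under the rail's middle; y runs along the rail, x across it to the markers' side, z up. Dark V notches, 13 mm wide, cross the rail top at y = -100, -50, 50, 100 mm. End blocks at y = +-175 mm, 46 mm high. Yaw within 25 degrees
- stop (a joint): position of the black sliding stop along the rail, m: the gauge y of its middle; range -0.138 to 0.138. It starts between the two middle notches, is captive, rubs with 3 to 4 N and stays where left. Near a notch's middle it draws itself in by up to about 4 mm and resistance vanishes; pushing it on out of a notch takes about 11 N (more when fast)
- stop_mark (a point): the white line across the middle of the black stop's top, 66 mm above the bench. The stop is a block 50 mm long along the rail (its two push faces lie 25 mm either side of this point), 56 mm wide across it; over the rail it spans from 34 to 66 mm above the bench. Axes as the gauge's
- plunger (a joint): height of the stop's spring plunger, m: about -0.0007 while its roller rides on the flat rail top, about -0.005 when it has dropped into a notch, above 0 if the red knob is pulled up. A spring presses it down with about 8 N
- knob: the red round knob of the plunger, 24 mm in diameter, 15 mm high, on top of the stop; origin at the middle of its underside, 71 mm above the bench while riding, 67 mm in a notch. Not to be touched
- pad_plus: black rubber pad on the stop's +y end face: 50 mm wide, 31 mm high, from 34 to 65 mm above the bench, face 25 mm from the white line; push here to move the stop towards -y. Origin: on the bench under the white line
- pad_minus: the same on the -y end face; push here to move the stop towards +y. Origin: on the bench under the white line
- cheek_far: black cheek on the stop's side towards the markers, face 28 mm from the rail's middle line. Origin: on the bench under the white line
- cheek_near: the same on the opposite side
- marker_yellow: the yellow size marker, a fixed tab 24 mm wide, 8 mm thick, on the base plate 55 mm (gauge x) from the rail's middle line, pointing at the rail; origin at its underside, 12 mm above the bench, at the same gauge y as the middle of the notch it marks. Axes as the gauge's. The four markers swap places from run to run
- marker_blue: the blue marker, same shape, beside another notch
- marker_green: the green marker, same shape, beside another notch
- marker_white: the white marker, same shape, beside another notch
- spray: bystander: orange bottle, 56 mm in diameter, 140 mm tall, standing off one end of the gauge; origin at its foot
- cartridge: bystander: green cartridge, 50 mm in diameter, 120 mm tall, standing off the other end; origin at its foot
- carton: bystander: small white carton 55 x 85 x 50 mm high with a brown band, on the robot's side of the gauge; origin at its foot
- tape: bystander: roll of brown tape lying flat, 80 mm in diameter, 45 mm high, on the robot's side of the gauge; origin at its foot

How it is judged:
By the outcome, as a careful person would: the job done as asked, in the order asked, and still so for the second after the job is handed in, with the robot touching nothing.
It also fails if it takes over 42 s, if anything falls off the work surface, if the arm or the gripper's body presses on something with over 40 N, if the wrist force passes 120 N, or if a joint passes its speed limit or range.

## Working session

There is one attempt and no reset: what is moved stays moved. The work goes in short steps, Python scripts to look and compute and a tool call to move; the robot and the scene stay as the last step left them, time stands still between calls to the robot, and variables do not carry over. Pictures are saved under pics/ and viewed, at most 10 in all, crops included, and the job is handed in when it is done.

Besides the shell and the picture viewer there is one more tool, called after "Emit:" as name([rows], argument=value, ...), one row to a line, values as JSON. send_rows: Moves the arm, as the interface text tells. Its arguments: {"type":"object","properties":{"increments":{"type":"array"},"newtons":{"type":"number"}},"required":["increments"]}

```bash
mkdir -p pics
python3 - <<'E'
from cell import *
import cv2,numpy as np
o=get_obs();print({k:np.round(v,3) for k,v in o.items()})
for n in("scene","side"):
    c=read_camera(n);cv2.imwrite(f"pics/{n}0.png",c["img"][:,:,::-1]);print(n,c["fx"],c["fy"],c["cx"],c["cy"],[k for k in c],np.round(c["camera_from_world"],3).tolist())
E
```

```text
{'time_s': np.float64(0.0), 'qpos': array([ 1.162,  0.69 , -0.194,  1.566,  0.157,  0.903, -0.215]), 'dq': array([-0.   , -0.001,  0.003,  0.002,  0.   ,  0.001, -0.   ]), 'joint_torque': array([-0.0000e+00, -5.3961e+01, -1.2670e+00, -1.5854e+01,  9.0000e-03,
        9.0000e-03, -0.0000e+00]), 'tool_pos': array([ 0.267, -0.564,  0.241]), 'orientation': array([-3.14 ,  0.   ,  0.443]), 'force': array([0.313, 0.683, 0.371]), 'moment': array([ 0.019, -0.002,  0.019]), 'grasp_force': np.float64(0.0), 'grip_width': np.float64(0.085)}
scene 406.6791909551057 406.6791909551057 325.53051162875045 205.81540253091512 ['img', 'fx', 'fy', 'cx', 'cy', 'camera_from_world'] [[0.798, 0.603, -0.006, -0.448], [-0.465, 0.622, 0.63, 0.181], [0.384, -0.5, 0.776, -1.163], [0.0, 0.0, 0.0, 1.0]]
side 442.99929454556747 442.99929454556747 311.3262157499317 190.75672576744617 ['img', 'fx', 'fy', 'cx', 'cy', 'camera_from_world'] [[-1.0, -0.025, -0.005, 0.514], [0.01, -0.569, 0.822, -0.056], [-0.023, 0.822, 0.569, -1.052], [0.0, 0.0, 0.0, 1.0]]
```

View pics/scene0.png

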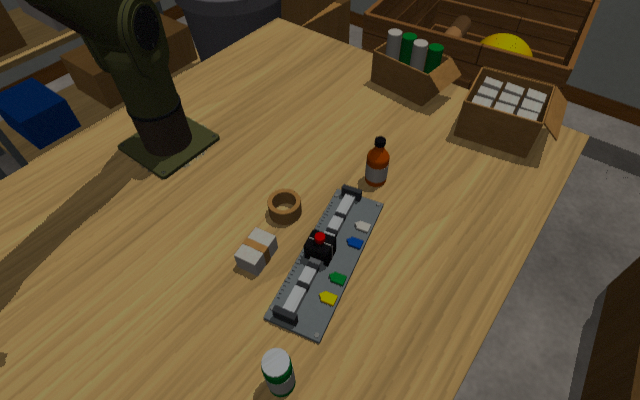

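View pics/side0.png

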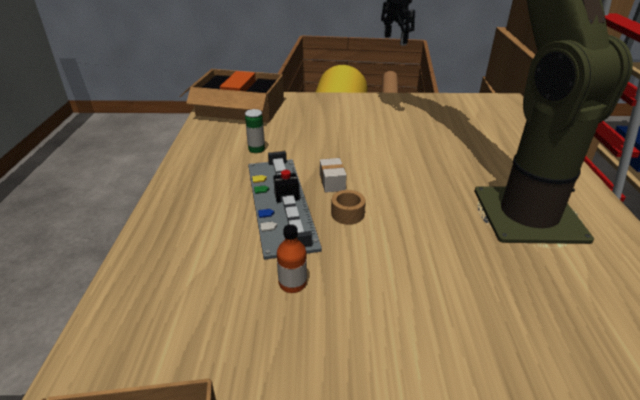

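The scene view shows yellow at (328,298), green (338,279), blue (355,243), white (363,227) and the stop's red knob at (320,238). The bottle is at the +y end and the cartridge at the -y end. Yellow marks y = -100, so the stop is pushed towards -y, past green's notch.

```bash
cat > h.py <<'E'
from cell import *
import cv2,numpy as np
HSV={"yellow":((24,150,120),(34,255,255)),"green":((55,150,60),(75,255,255)),"blue":((105,150,80),(125,255,255)),"red":((0,200,120),(6,255,255))}
def ray(c,uv):
    T=c["camera_from_world"];R=T[:3,:3];d=np.array([(uv[0]-c["cx"])/c["fx"],-(uv[1]-c["cy"])/c["fy"],-1])
    return -R.T@T[:3,3],R.T@d
def onplane(c,uv,z):
    o,d=ray(c,uv);return o+d*(z-o[2])/d[2]
def px(c,P):
    q=c["camera_from_world"]@np.r_[P,1];return np.array([c["cx"]-c["fx"]*q[0]/q[2],c["cy"]+c["fy"]*q[1]/q[2]])
def blobs(c,col,roi,amin=8):
    h=cv2.cvtColor(c["img"],cv2.COLOR_RGB2HSV);m=cv2.inRange(h,*HSV[col]) if isinstance(col,str) else cv2.inRange(h,*col)
    x0,y0,x1,y1=roi;k=np.zeros_like(m);k[y0:y1,x0:x1]=m[y0:y1,x0:x1]
    n,_,s,ce=cv2.connectedComponentsWithStats(k)
    return sorted([(int(s[i,4]),ce[i].round(1).tolist()) for i in range(1,n) if s[i,4]>=amin],reverse=True)[:3]
E
python3 - <<'E'
from h import *
rois={"scene":(260,180,390,345),"side":(245,150,320,240)}
for n in rois:
    c=read_camera(n)
    pts={}
    for col in HSV:
        b=blobs(c,col,rois[n])
        print(n,col,b)
        if b:pts[col]=onplane(c,b[0][1],.079 if col=="red" else .020)
    # white marker
    r=(352,218,374,236) if n=="scene" else (258,219,278,234)
    b=blobs(c,((0,0,130),(180,60,255)),r);print("white",b);pts["white"]=onplane(c,b[0][1],.020)
    print({k:v.round(4).tolist() for k,v in pts.items()})
    ys=dict(yellow=-.1,green=-.05,blue=.05,white=.1);ks=[k for k in ys if k in pts]
    A=np.array([[.055,ys[k]] for k in ks]);B=np.array([pts[k][:2] for k in ks])
    H=(A-A.mean(0)).T@(B-B.mean(0));yaw=np.arctan2(H[0,1]-H[1,0],H[0,0]+H[1,1])
    R=np.array([[np.cos(yaw),-np.sin(yaw)],[np.sin(yaw),np.cos(yaw)]]);t=B.mean(0)-R@A.mean(0)
    print("yaw",yaw,"org",t,"res",(B-A@R.T-t).round(4).tolist())
    if "red" in pts: print("knob in gauge",R.T@(pts["red"][:2]-t))
    q=blobs(c,((0,0,0),(180,255,255)),(0,0,1,1))
    g=cv2.resize(c["img"][rois[n][1]:rois[n][3],rois[n][0]:rois[n][2]],None,fx=3.5,fy=3.5,interpolation=cv2.INTER_CUBIC)
    cv2.imwrite(f"pics/{n}crop.png",g[:,:,::-1])
    # cartridge/tape/carton feet
    if n=="scene":
        for nm,uv in dict(cartridge_foot=(281,388),tape=(285,212),carton=(255,262),bottle=(376,182)).items(): print(nm,(R.T@(onplane(c,uv,0)[:2]-t)).round(3))
E
```

```text
scene yellow [(157, [328.1, 297.1])]
scene green [(141, [337.6, 277.6])]
scene blue [(114, [354.7, 241.7])]
scene red [(62, [319.6, 235.8])]
white [(95, [362.7, 225.2])]
{'yellow': [0.6593, -0.1203, 0.02], 'green': [0.6484, -0.0721, 0.02], 'blue': [0.6256, 0.0251, 0.02], 'red': [0.578, -0.0416, 0.079], 'white': [0.6143, 0.0744, 0.02]}
yaw 0.22773727629058624 org [ 0.58329962 -0.03565044] res [[-0.0002, 0.0004], [0.0002, -0.0002], [-0.0, -0.0004], [-0.0, 0.0002]]
knob in gauge [-0.00650261 -0.00458358]
cartridge_foot [ 0.045 -0.291]
tape [-0.138  0.075]
carton [-0.133 -0.078]
bottle [0.033 0.259]
side yellow [(63, [258.3, 178.2])]
side green [(60, [260.6, 189.0])]
side blue [(87, [265.0, 212.5])]
side red [(24, [285.3, 172.4])]
white [(102, [267.5, 225.3])]
{'yellow': [0.6543, -0.1147, 0.02], 'green': [0.6425, -0.0654, 0.02], 'blue': [0.6207, 0.0308, 0.02], 'red': [0.5772, -0.0509, 0.079], 'white': [0.6099, 0.0776, 0.02]}
yaw 0.22583231989443645 org [ 0.57826409 -0.03023648] res [[0.0001, 0.0007], [-0.0006, 0.0013], [0.0001, -0.0], [0.0005, -0.002]]
knob in gauge [-0.00564102 -0.01986337]
```

View pics/scenecrop.png

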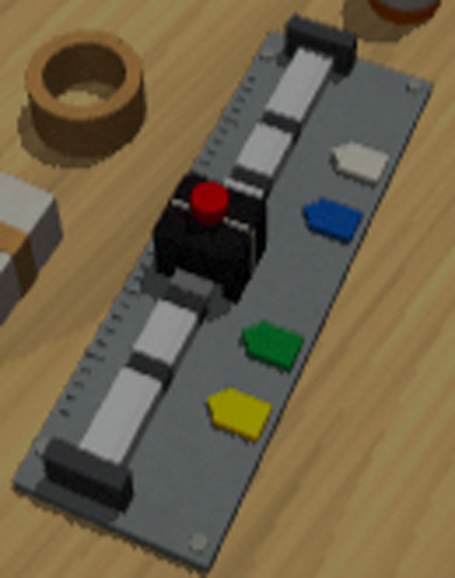

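The crop shows the stop between the two middle notches with its +y face clear, and the yellow marker beside the last notch at the -y end. Gauge yaw is about 0.227, and triangulating puts the stop at y of about -0.012. Plan: close the fingers and turn the tool so that tool x is gauge y and tool y is gauge x, then hover at the +y side.

Emit:
send_rows([
  [[0,0,0,0,0,-0.135,0],[0,0,0,0,0,-0.135,0],[0,0,0,0,0,-0.135,0],[0,0,0,0,0,-0.135,0],[0,0,0,0,0,-0.135,0],[0,0,0,0,0,-0.135,0],[0,0,0,0,0,-0.135,0],[0,0,0,0,0,-0.135,0]],
])

```text
time_s: 1.0
tool_pos: [0.2676, -0.5647, 0.2421]
orientation: [-3.141, -0.0, 1.528]
force: [0.2, -0.9, -0.5]
grip_width: -0.0003
grasp_force: 0.0
```

Emit:
send_rows([
  [[0,0,0,0,0,-0.135,0],[0,0,0,0,0,-0.135,0],[2.8,2.4,0,0,0,0,0],[2.8,2.4,0,0,0,0,0],[2.8,2.4,0,0,0,0,0],[2.8,2.4,0,0,0,0,0],[2.8,2.4,0,0,0,0,0],[2.8,2.4,0,0,0,0,0]],
])

```text
time_s: 1.8
tool_pos: [0.3716, -0.3679, 0.2423]
orientation: [-3.141, 0.0, 1.792]
force: [0.4, 0.6, -0.3]
grip_width: -0.0002
grasp_force: 0.0
```

Emit:
send_rows([
  [[2.8,2.4,0,0,0,0,0],[2.8,2.4,0,0,0,0,0],[2.8,2.4,0,0,0,0,0],[2.8,2.4,0,0,0,0,0],[2.8,2.4,0,0,0,0,0],[2.8,2.4,0,0,0,0,0],[0,0,0,0,0,0,0],[0,0,0,0,0,0,0]],
])

```text
time_s: 2.6
tool_pos: [0.4749, -0.1729, 0.2423]
orientation: [-3.141, 0.0, 1.795]
force: [-0.3, -0.5, -0.3]
grip_width: 0.0003
grasp_force: 0.0
```

Emit:
send_rows([
  [[2.9,2.25,0.8,0,0,0,0],[2.9,2.25,0.8,0,0,0,0],[2.9,2.25,0.8,0,0,0,0],[2.9,2.25,0.8,0,0,0,0],[2.9,2.25,0.8,0,0,0,0],[2.8,2.25,0.8,0,0,0,0],[0,0,0,0,0,0,0],[0,0,0,0,0,0,0]],
])

```text
time_s: 3.4
tool_pos: [0.568, 0.0237, 0.1937]
orientation: [-3.14, 0.001, 1.792]
force: [0.6, -0.4, 0.5]
grip_width: -0.0002
grasp_force: 0.0
```

Run:
```python
from h import *
o=get_obs();print(o["tool_pos"],o["orientation"])
c=read_camera("wrist");cv2.imwrite("pics/w1.png",c["img"][:,:,::-1])
print(c["fx"],c["camera_from_world"].round(3).tolist())
for col in HSV:
    b=blobs(c,col,(0,0,640,400),50);print(col,b,[onplane(c,x[1],.086 if col=="red" else .02).round(4).tolist() for x in b])
```

```text
[0.56803849 0.02373795 0.19371226] [-3.13996299e+00  9.68441679e-04  1.79222316e+00]
298.96636566769587 [[0.976, 0.219, -0.002, -0.559], [-0.21, 0.932, -0.295, 0.121], [-0.063, 0.288, 0.955, -0.303], [0.0, 0.0, 0.0, 1.0]]
yellow [] []
green [(479, [363.6, 273.6])] [[0.6438, -0.0684, 0.02]]
blue [(626, [367.6, 191.0])] [[0.6218, 0.0278, 0.02]]
red [] []
```

View pics/w1.png

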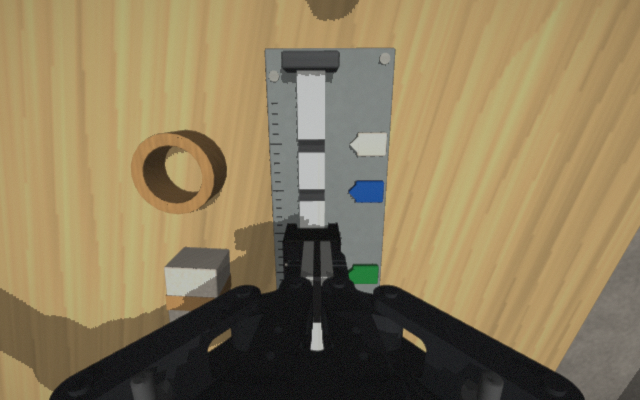

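The wrist view shows the rail, blue and green markers, and the stop's +y top edge at about (312,226), partly behind the fingers. Next I work out the edge and the remaining offsets.

Run:
```python
from h import *
o=get_obs();c=read_camera("wrist")
th=.226;g=lambda p:(np.array([[np.cos(th),np.sin(th)],[-np.sin(th),np.cos(th)]])@(np.array(p)[:2]-[.5797,-.0328])).round(4)
print("tcp",g(o["tool_pos"]))
gr=cv2.cvtColor(c["img"],cv2.COLOR_RGB2GRAY);print(gr[214:245,290:340:8].T.tolist())
for r in (222,226,230):
  print(r,g(onplane(c,(312,r),.065)))
print("rail edges",g(onplane(c,(298,170),.03)),g(onplane(c,(325,170),.03)), "notch50",g(onplane(c,(312,194),.03)),"endblock",g(onplane(c,(310,50),.046)))
```

```text
tcp [0.0008 0.0566]
[[118, 92, 81, 79, 78, 81, 80, 76, 51, 28, 23, 20, 19, 16, 12, 18, 19, 15, 13, 22, 13, 22, 21, 17, 15, 23, 20, 26, 23, 19, 24], [120, 93, 79, 81, 79, 80, 80, 78, 78, 76, 75, 75, 54, 27, 17, 15, 21, 19, 18, 21, 16, 21, 18, 22, 21, 23, 27, 22, 15, 20, 17], [191, 191, 190, 192, 185, 149, 129, 125, 124, 124, 126, 121, 82, 41, 21, 15, 19, 17, 12, 12, 19, 12, 17, 18, 22, 24, 22, 56, 73, 76, 77], [193, 192, 191, 192, 191, 191, 190, 192, 188, 152, 136, 122, 83, 42, 24, 23, 21, 20, 16, 22, 20, 19, 16, 19, 18, 22, 23, 27, 29, 34, 31], [190, 190, 190, 190, 193, 192, 190, 191, 192, 190, 181, 141, 89, 41, 23, 16, 21, 15, 16, 21, 17, 18, 11, 21, 24, 20, 29, 56, 73, 74, 75], [127, 127, 126, 127, 126, 125, 124, 94, 48, 22, 15, 20, 19, 15, 21, 18, 22, 13, 17, 16, 20, 15, 18, 17, 15, 27, 25, 31, 39, 45, 50], [128, 127, 127, 126, 126, 126, 126, 119, 89, 74, 62, 52, 41, 35, 33, 22, 17, 21, 24, 18, 21, 10, 11, 15, 19, 22, 20, 17, 19, 21, 17]]
222 [-0.004  0.031]
226 [-0.0041  0.027 ]
230 [-0.0041  0.023 ]
rail edges [-0.0181  0.0731] [0.0089 0.073 ] notch50 [-0.0044  0.0481] endblock [-0.0044  0.1791]
```

Emit:
send_rows([
  [[0,-0.25,3,0,0,0,0],[0,-0.25,3,0,0,0,0],[0,0,3,0,0,0,0],[0,0,2.4,0,0,0,0],[0,0,1.2,0,0,0,0],[0,0,0.8,0,0,0,0],[0,0,0,0,0,0,0],[0,0,0,0,0,0,0]],
])

```text
time_s: 4.3
tool_pos: [0.5641, 0.0236, 0.0612]
orientation: [3.14, 0.0, 1.792]
force: [0.4, 0.7, 0.5]
grip_width: 0.0001
grasp_force: 0.0
```

Emit:
send_rows([
  [[-0.8,0,0,0,0,0,0],[-0.8,0,0,0,0,0,0],[-0.6,0,0,0,0,0,0],[-0.4,0,0,0,0,0,0],[-0.4,0,0,0,0,0,0],[-0.4,0,0,0,0,0,0],[-0.4,0,0,0,0,0,0],[0,0,0,0,0,0,0]],
])

```text
time_s: 5.1
tool_pos: [0.5717, -0.0125, 0.0603]
orientation: [3.141, -0.001, 1.793]
force: [-1.4, 2.3, 0.6]
grip_width: 0.0002
grasp_force: 1.3
```

Run:
```python
from h import *
o=get_obs();th=.226
print(o["tool_pos"],o["force"],"gauge",np.array([[np.cos(th),np.sin(th)],[-np.sin(th),np.cos(th)]])@(o["tool_pos"][:2]-[.5797,-.0328])+[.0045,.002])
c=read_camera("scene");g=cv2.resize(c["img"][180:345,260:390],None,fx=3.5,fy=3.5,interpolation=cv2.INTER_CUBIC);cv2.imwrite("pics/s2.png",g[:,:,::-1])
```

```text
[ 0.57169849 -0.01248227  0.06032112] [-1.40172058  2.28328374  0.6014236 ] gauge [0.00125478 0.02359405]
```

View pics/s2.png

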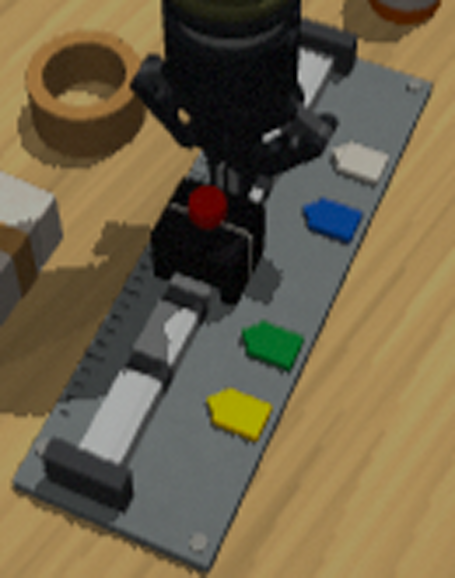

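The fingertips touch the +y pad, well clear of the knob. Now I push steadily through the green notch.

Emit:
send_rows([
  [[-0.4,0,0,0,0,0,0],[-0.4,0,0,0,0,0,0],[-0.4,0,0,0,0,0,0],[-0.4,0,0,0,0,0,0],[-0.4,0,0,0,0,0,0],[-0.4,0,0,0,0,0,0],[-0.4,0,0,0,0,0,0],[-0.4,0,0,0,0,0,0]],
])

```text
time_s: 5.95
tool_pos: [0.5786, -0.0427, 0.0603]
orientation: [3.141, -0.002, 1.795]
force: [-2.4, 3.8, 1.5]
grip_width: 0.0002
grasp_force: 1.8
```

Emit:
send_rows([
  [[-0.3,0,0,0,0,0,0],[-0.3,0,0,0,0,0,0],[-0.3,0,0,0,0,0,0],[-0.3,0,0,0,0,0,0],[-0.3,0,0,0,0,0,0],[-0.3,0,0,0,0,0,0],[-0.3,0,0,0,0,0,0],[-0.3,0,0,0,0,0,0]],
])

```text
time_s: 6.75
tool_pos: [0.584, -0.0662, 0.0603]
orientation: [3.141, -0.002, 1.794]
force: [-1.8, 5.2, 1.4]
grip_width: -0.0001
grasp_force: 2.6
```

Run:
```python
from h import *
o=get_obs();th=.226
print(o["tool_pos"],o["force"],"gauge",np.array([[np.cos(th),np.sin(th)],[-np.sin(th),np.cos(th)]])@(o["tool_pos"][:2]-[.5797,-.0328])+[.0045,.002])
for n,r in(("scene",(260,180,390,345)),("side",(245,130,320,240))):
    c=read_camera(n);b=blobs(c,"red",r);print(n,b,[onplane(c,x[1],.084) for x in b[:1]])
```

```text
[ 0.58398302 -0.06617424  0.06034034] [-1.82685488  5.21950123  1.39706457] gauge [ 0.00119557 -0.0314853 ]
scene [] []
side [] []
```

Emit:
send_rows([
  [[-0.3,0,0,0,0,0,0],[-0.3,0,0,0,0,0,0],[-0.3,0,0,0,0,0,0],[-0.3,0,0,0,0,0,0],[-0.3,0,0,0,0,0,0],[-0.3,0,0,0,0,0,0],[-0.3,0,0,0,0,0,0],[0,0,0,0,0,0,0]],
])

```text
time_s: 7.65
tool_pos: [0.5893, -0.0893, 0.0603]
orientation: [3.141, 0.001, 1.792]
force: [0.7, 2.6, -0.1]
grip_width: -0.0001
grasp_force: 1.5
```

```bash
cat >> h.py <<'E'
th=.226;G=lambda p:np.array([[np.cos(th),np.sin(th)],[-np.sin(th),np.cos(th)]])@(np.array(p)[:2]-[.5797,-.0328])+[.0045,.002]
def status(pic=None):
    o=get_obs();print("tcp",G(o["tool_pos"]).round(4),"F",o["force"].round(1))
    L=[]
    for n,r in(("scene",(255,180,390,345)),("side",(245,130,320,240))):
        c=read_camera(n);b=blobs(c,((0,180,40),(6,255,255)),r)+blobs(c,((174,180,40),(180,255,255)),r);print(n,b)
        if b:L.append(ray(c,b[0][1]))
        if pic and n=="scene":cv2.imwrite(pic,cv2.resize(c["img"][180:345,260:390],None,fx=3.5,fy=3.5,interpolation=cv2.INTER_CUBIC)[:,:,::-1])
    if len(L)==2:
        A=np.vstack([np.eye(3)-np.outer(d,d)/(d@d) for _,d in L]);B=np.hstack([(np.eye(3)-np.outer(d,d)/(d@d))@p for p,d in L])
        P=np.linalg.lstsq(A,B,rcond=None)[0];print("knob",G(P).round(4),P[2].round(4))
E
python3 -c "from h import *;status('pics/s3.png')"
```

```text
tcp [ 0.0012 -0.0552] F [ 0.7  2.6 -0.1]
scene [(120, [302.4, 268.4])]
side []
```

View pics/s3.png

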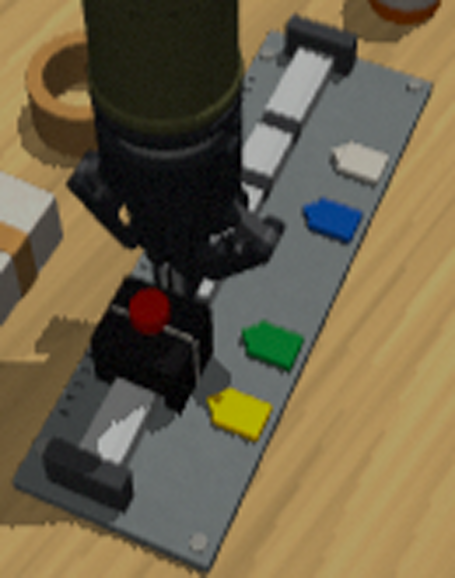

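The stop is past the green notch at y of about -0.091, and yellow's notch lies just ahead. From here I use small steps and watch for the force to drop.

Emit:
send_rows([
  [[-0.1,0,0,0,0,0,0],[-0.1,0,0,0,0,0,0],[-0.1,0,0,0,0,0,0],[0,0,0,0,0,0,0]],
])

```text
time_s: 8.15
tool_pos: [0.5895, -0.0924, 0.0603]
orientation: [-3.141, 0.001, 1.792]
force: [-0.2, 0.8, 0.2]
grip_width: -0.0001
grasp_force: 0.3
```

Emit:
send_rows([
  [[-0.1,0,0,0,0,0,0],[0,0,0,0,0,0,0]],
])

```text
time_s: 8.35
tool_pos: [0.5892, -0.094, 0.0602]
orientation: [-3.14, 0.002, 1.791]
force: [0.7, -0.2, 0.2]
grip_width: -0.0003
grasp_force: 0.0
```

```bash
python3 -c "
from h import *;status()
c=read_camera('scene')
for z in(.079,.082):print(G(onplane(c,(302.4,268.4),z)),G(onplane(c,(319.6,237),z)))"
```

```text
tcp [ 0.     -0.0598] F [ 0.7 -0.2  0.2]
scene [(121, [300.6, 272.6])]
side []
[ 0.00243596 -0.09171001] [ 0.00215579 -0.00897282]
[ 0.00334837 -0.09322457] [ 0.00306939 -0.01083864]
```

The force fell to zero while the knob moved farther than the fingers, so the stop has snapped in. I back off, rise clear and check.

Emit:
send_rows([
  [[0.5,0,0,0,0,0,0],[1,0,0,0,0,0,0],[1.5,0,0,0,0,0,0],[1,0,-1,0,0,0,0],[1,0,-3,0,0,0,0],[1,0,-4,0,0,0,0],[1,0,-4,0,0,0,0],[1,0,-4,0,0,0,0]],
])

```text
time_s: 9.3
tool_pos: [0.5713, -0.0123, 0.2225]
orientation: [3.141, -0.0, 1.795]
force: [1.3, -0.7, 0.3]
grip_width: -0.0002
grasp_force: 0.0
```

Emit:
send_rows([
  [[4,-2,0,0,0,0,0],[4,-2,0,0,0,0,0],[3,-2,0,0,0,0,0],[0,0,0,0,0,0,0],[0,0,0,0,0,0,0]],
])

```text
time_s: 9.8
tool_pos: [0.4888, 0.0811, 0.2211]
orientation: [3.141, 0.001, 1.796]
force: [-0.1, -1.0, 0.3]
grip_width: 0.0002
grasp_force: 0.0
```

Run:
```python
from h import *
status('pics/s4.png')
c=read_camera("scene");b=blobs(c,((0,180,40),(6,255,255)),(255,180,390,345))
for z in(.075,.078):print(z,G(onplane(c,b[0][1],z)))
for col in("yellow","green"):print(col,blobs(c,col,(260,180,390,345)))
```

```text
tcp [-0.0585  0.1334] F [-0.1 -1.   0.3]
scene [(125, [300.4, 272.6])]
side [(63, [280.0, 156.6])]
knob [ 0.0002 -0.0994] 0.0743
0.075 [ 0.00188254 -0.09960031]
0.078 [ 0.00279215 -0.10107305]
yellow [(163, [327.9, 297.1])]
green [(144, [337.5, 277.7])]
```

View pics/s4.png

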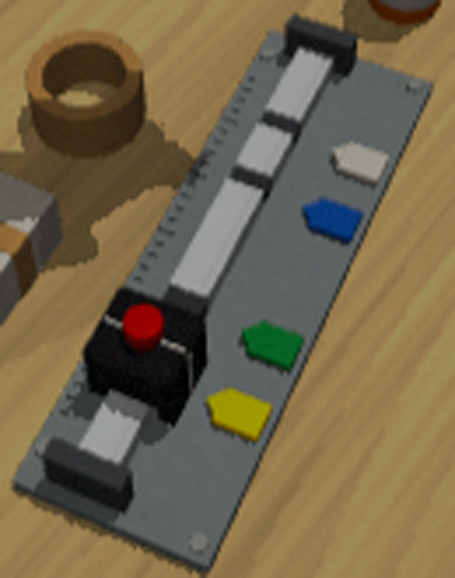

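The stop is seated at y = -0.0994. The knob has dropped flush onto it and the arm is clear, so I'm handing in.

```bash
python3 -c "from cell import *;print(close_job())"
```

```text
the job is handed in; nothing more can be done
None
```

The job is handed in, with the stop in the notch beside the yellow marker (knob measured at y ≈ -99 mm and dropped), pushed from its +y side only, knob and bystanders untouched as far as I could see, and the arm clear at about 10 s.

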